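# Switch on the curing lamp and set it over the crown

### The arm

A 6-joint arm with a two-finger parallel gripper is mounted at the origin on the work surface. World frame = base frame: x ahead of the robot, y to its left, z up, the work surface at z = 0. Lengths are in m, angles in rad, forces in N, time in s.
With the tool pointing down it reaches from about 0.3 to 0.95 m from the base axis. Payload 3.1 kg.
Tool frame: the origin (TCP) lies on the centre line of the jaws, within the pads' length; the fingertips stand 14 mm ahead of it and the grasp point (between the pads) lies 5 mm behind it; z points along the fingers, y is the line along which they close (so a half turn about z gives the same grasp; the last joint's range is limited). The gripper opens to 85 mm and grips with 20 to 120 N. Pads are 22 mm wide; open, the fingers measure 114 mm over their backs; the gripper's body (76 mm by 85 mm) begins 54 mm behind the grasp point. The pads swing forward as they close: fully open they stand 13 mm farther back than shut.
Start: joints at [1.208, 0.308, 1.634, -0, 1.2, -0.07], TCP at [0.18, 0.598, 0.245] pointing down, gripper open.
Joint ranges: [-3.06, 3.06], [-0.79, 1.96], [0.05, 2.63], [-1.19, 4.34], [0.05, 2.64], [-2.94, 2.94]. Speed limits (rad/s): [2.79, 2.79, 3.14, 3.14, 3.14, 3.14].

### API

Orientations are given as a unit quaternion [x, y, z, w].
In Python, from cell import r, cams, finish_job gives the robot as it stands (r), with the cameras (cams) and the job as plain functions.
- The arm moves only by the shell command python3 inch.py 'ROWS' [FORCE]. ROWS is rows parted by semicolons, their numbers by spaces, 1 to 8 of them, each of 7 numbers: the opening from 0.0 (shut) to 1.0 (fully open), then dx, dy, dz in m, then a rotation vector rx, ry, rz in rad; each row is the pose to reach, as a shift and turn from the pose commanded when the command began, along the tool's axes at that moment; what a row does not reach only later rows make up. A row lasts 1/12 s, in which the tool goes at most 0.0417 m and 0.125 rad, less where a joint would pass 70% of its speed; a pose out of reach is approached as far as the arm can. The fingers move at their own pace and stop on an object; FORCE is the grip in N (left out, the last holds). Time passes only in rows, so rows that do not move let the fingers close. It prints the time, the measured TCP pose, the force, the opening and the grip force at its end.
- r.get_obs(): the state, without advancing time (a new reading comes with each control period).
- cams.read_camera(name): name is "scene" or "top" or "wrist"; returns the picture (384x512x3 uint8, blue, green, red); there is no depth.
- cams.calibration(name): a dict with "fx", "fy", "cx", "cy" (pixels), "R" (3x3) and "t" (3): a world point X has camera coordinates R X + t. Camera axes: x right, y down, z forward; pixel columns grow to the right and rows downward; lengths in m; the calibration is good to about 2 mm. A picture is of the moment at which its call begins: read the wrist's pose just before it. calibration takes no time and is no camera call; for the wrist camera it gives the pose at the moment of the call.
- finish_job(): hands the job in; it is judged then, once.
The state is a dict: "time": time; "joint_positions": joint angles; "qd": joint speeds; "joint_efforts": joint torques, N m; "tcp_pos": TCP position; "tool_rot": TCP orientation; "wrist_force": force on the tool from outside, world axes, zero at the start; "wrist_torque": the same for the moment, N m; "opening": opening from 0.0 (shut) to 1.0 (fully open); "gripper_force": force on a finger pad.
Only numpy, scipy, OpenCV 4.12 (cv2) and the standard library are available. Lean on these libraries where they do the work, as an engineer would, in place of code of your own. Each camera call takes 0.05 s, during which the arm holds its last target. There are 200 camera calls.

### The job

Take the curing lamp off its sloping charger and lay it flat in the blue-cheeked rest, switch side up, and let go of it. There, with a light fingertip, press the flush ribbed switch a little into its slot and slide it all the way to ON, towards the lamp's black head. Then pick the lamp up again and lay it, still on, in the orange curing fork with its head between the cheeks and its lens centred over the crown; set it down rather than drop it, and leave the other things on the bench where they are.

Things in the scene. Friction and masses are not known exactly. Their poses are not given: they have to be found in the camera images.
- lamp: White cordless curing lamp, a bar 180 long (x) x 46 wide (y) x 34 high (z), 0.3 kg. Origin: centre of its underside. +x to the black head (x = 65 to 90, 36 wide, 28 high), -x to the grey-banded tail (x = -90), +z out of the switch face. Flat parallel sides. It starts in the charger, head up, its x sloping 20 deg up from level, switch face up.
- slot (a point): Centre of the slot in the lamp's switch face, at lamp (-5, 0, 34) mm: 64 long (x), 30 wide (y), 10 deep, between two blue rails. Its floor shows red towards the head while off, green towards the tail while on. A shut fingertip fits in when its 22 mm pad width lies across the slot.
- head_grip (a point): Point midway between the lamp's sides in its head part, at lamp (55, 0, 20) mm: where to grip across the 46 mm width while it is in the charger.
- tail_grip (a point): Point midway between the lamp's sides in its tail part, at lamp (-66, 0, 20) mm: where to grip it in the rest, to carry it to the fork.
- switch (a joint): Slide travel of the switch along the lamp's +x, m: 0 = OFF (tail end), 0.020 = ON (head end, its stop). It starts at 0 to 0.003. It stays where left; about 4 N along the slot moves it. The finger drives it by friction: it must be pressed.
- thumb (a point): Top centre of the black ribbed switch piece, 22 long (x) x 26 wide (y), flush with the switch face: at lamp (-15 + travel, 0, 34) mm. It gives on a spring, square to the face: about 2 N to start, 1.5 N more per mm, 5 mm deep (10 N), then hard. Over 14 N breaks it. Press with 7 to 9 N and slide.
- lens (a point): Centre of the lamp's round lens, on its underside in the black head, at lamp (75, 0, 0) mm.
- charger: Fixed white charger, base 150 x 90 mm, origin under it; +x where the lamp's head points. Its black trough slopes 20 deg; the lamp's origin lies at (12, 0, 64) mm. Cheeks 52 mm apart, 8 mm higher than the switch face, flank the lamp's x = -90 to -10; a 22 mm stop stands behind its tail. The head part stands free. Lift the lamp out square to its switch face.
- rest: Fixed rest, grey base 110 (x) x 90 mm, black pad 84 x 60 mm with its top 25 mm above the bench, origin under its middle. Two blue cheeks, 52 mm apart inside, rise 12 mm above the pad for x = -22 to 22 mm. The lamp lies on the pad, its origin 25 mm above the rest's, x along the rest's x, head to +x, both ends overhanging free to grip.
- station: Fixed curing station, grey base 200 (x) x 110 mm, origin on the bench. A block (x = -30 to 10 mm) and two ledges (x = 32 to 96) carry the lamp's underside 40 mm above the bench. Orange cheeks 54 mm apart, x = 28 to 100, rise 55 mm above the ledges; an end plate's inner face is at x = 102. A white crown stands at x = 75 below the gap between the ledges.
- seat (a point): Point of the curing station, station (0, 0, 40) mm: where the lamp's origin belongs, the lamp's x along the seat's x (head in the fork). The crown is 75 mm along the seat's +x.
- arch_a: white plaster dental arch on a round base, 68 mm across, 26 mm high; bystander
- arch_b: beige plaster dental arch, same size; bystander
- jar: amber screw-top jar, 54 mm across, 60 mm high; bystander
- spatula: mixing spatula, 160 mm, lying; bystander
- bowl: green mixing bowl, 100 mm across, 45 mm high; bystander
- wax: red wax block, 70 x 35 x 14 mm; bystander
- brush: brush, 150 mm, lying; bystander

How it is judged:
By the outcome, as a careful person would: the job done as asked, in the order asked, and still so for the second after the job is handed in, with the robot touching nothing.
It also fails if it takes over 64 s, if anything falls off the work surface, if the arm or the gripper's body presses on something with over 40 N, if the wrist force passes 120 N, or if a joint passes its speed limit or range.

## Working session

There is one attempt and no reset: what is moved stays moved. The work goes in short steps, Python scripts to look and compute and a shell command to move; the robot and the scene stay as the last step left them, time stands still between calls to the robot, and variables do not carry over. Pictures are saved under pics/ and viewed, at most 10 in all, crops included, and the job is handed in when it is done.

```bash
ls; mkdir -p pics; python3 - <<'E'
from cell import r, cams, finish_job
import cv2,numpy as np
o=r.get_obs();print(o['time'],o['tcp_pos'],o['tool_rot'],o['opening'])
a=cams.read_camera("scene");b=cams.read_camera("top")
cv2.imwrite('pics/scene0.png',a);cv2.imwrite('pics/top0.png',b)
for n in("scene","top"):
  c=cams.calibration(n);print(n,c)
E
```

```text
cell.py
inch.py
pics
0.0 [0.18013655 0.59764771 0.24403245] [ 1.45863772e-01  9.89304004e-01 -1.13719208e-03 -2.35672915e-04] 0.9997594045750968
scene {'fx': 427.1299348054995, 'fy': 427.1299348054995, 'cx': 261.44265617374293, 'cy': 189.9809073354683, 'R': array([[-0.81439951,  0.58028045, -0.00529488],
       [ 0.38394662,  0.53196658, -0.75471621],
       [-0.43513036, -0.61667347, -0.65603004]]), 't': array([ 0.45887888, -0.15300607,  1.47123372])}
top {'fx': 364.9611922970031, 'fy': 364.9611922970031, 'cx': 254.95310958396928, 'cy': 196.34956650858575, 'R': array([[ 0.0267994 , -0.99962463, -0.00569194],
       [-0.98672596, -0.02554042, -0.16037319],
       [ 0.16016761,  0.00991429, -0.98704004]]), 't': array([-0.0267805 ,  0.57816465,  0.82173543])}
```

View pics/scene0.png

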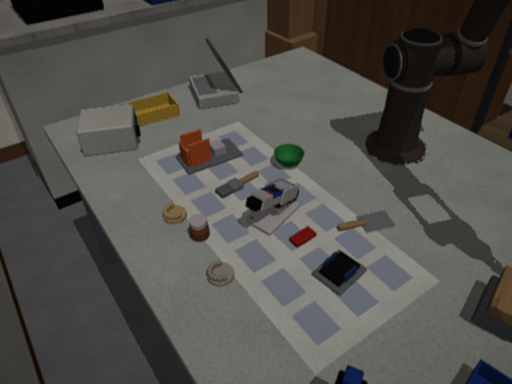

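View pics/top0.png

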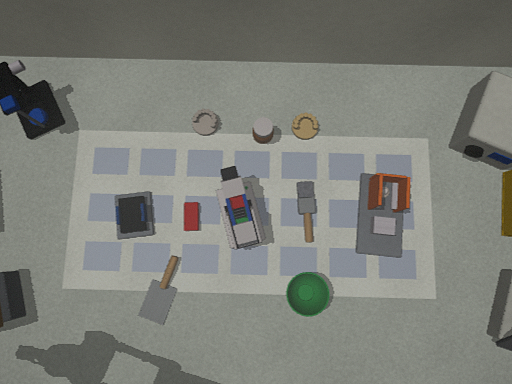

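The scene view shows the rest near (340,270), the lamp and charger near (275,200), and the station near (205,150). In the top view they are at (134,215), (240,210) and (383,213), and the lamp's head points towards world +x. Next I'll enlarge these areas.

```bash
python3 - <<'E'
import cv2,numpy as np
b=cv2.imread('pics/top0.png');a=cv2.imread('pics/scene0.png')
f=lambda im,x,y,w,h,s:cv2.resize(im[y:y+h,x:x+w],(w*s,h*s),interpolation=cv2.INTER_CUBIC)
m=np.zeros((600,800,3),np.uint8)
def put(p,x,y):m[y:y+p.shape[0],x:x+p.shape[1]]=p
put(f(b,105,180,60,70,4),0,0);put(f(b,210,160,66,100,4),250,0);put(f(b,350,165,66,100,4),525,0)
# scene crop
put(f(a,305,240,70,60,3),0,410);put(f(a,235,170,80,65,3),250,402);put(f(a,170,120,80,60,3),525,402)
cv2.imwrite('pics/zoom.png',m)
E
```

```text
(no output)
```

View pics/zoom.png

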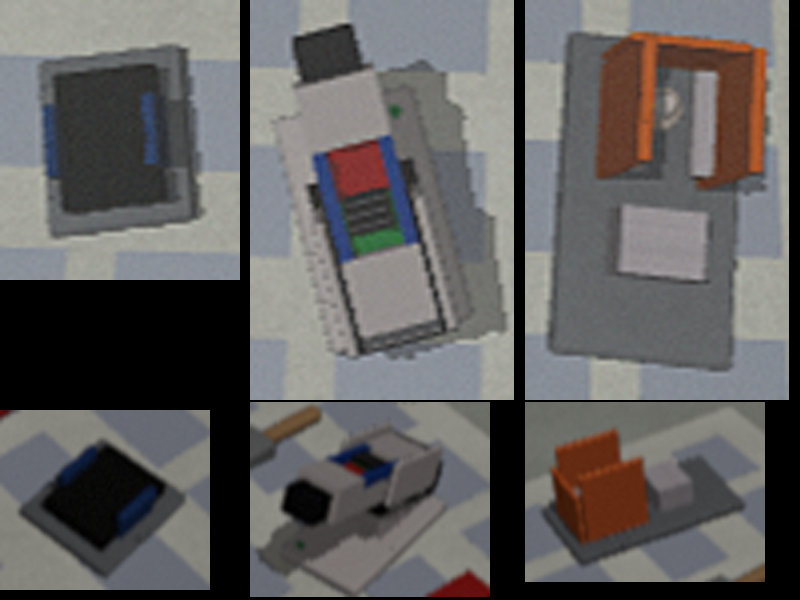

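The zoom shows that the rest has blue cheeks left and right, so its x axis runs roughly along world x. The lamp's switch is at about (240,213) in the top view, with red showing (OFF) and the head up. The fork opens towards the robot. I'll make rough estimates from these, then use the wrist camera for accuracy.

```bash
cat > h.py <<'E'
from cell import r, cams, finish_job
import cv2,numpy as np
from scipy.spatial.transform import Rotation as Ro
def ray(c,uv,z):
    d=np.array([(uv[0]-c['cx'])/c['fx'],(uv[1]-c['cy'])/c['fy'],1.])
    o=-c['R'].T@c['t'];d=c['R'].T@d
    return o+d*(z-o[2])/d[2]
def proj(c,X):
    p=c['R']@np.asarray(X)+c['t'];return np.array([c['fx']*p[0]/p[2]+c['cx'],c['fy']*p[1]/p[2]+c['cy']])
def tri(c1,u1,c2,u2):
    A=[];b=[]
    for c,u in((c1,u1),(c2,u2)):
        d=c['R'].T@np.array([(u[0]-c['cx'])/c['fx'],(u[1]-c['cy'])/c['fy'],1.]);d/=np.linalg.norm(d)
        P=np.eye(3)-np.outer(d,d);A.append(P);b.append(P@(-c['R'].T@c['t']))
    return np.linalg.lstsq(np.vstack(A),np.hstack(b),rcond=None)[0]
def delta(p,R):   # shift and rotvec in present tool axes to reach world pose
    o=r.get_obs();R0=Ro.from_quat(o['tool_rot'])
    print('t',round(o['time'],2),'d',np.round(R0.inv().apply(np.asarray(p)-o['tcp_pos']),4),'rv',np.round((R0.inv()*R).as_rotvec(),4))
def Rtool(yaw,pitch=0,):
    "tool down, x-axis along heading yaw (lamp x), tilted: lamp x up by pitch"
    cx,sx=np.cos(yaw),np.sin(yaw)
    x=np.array([cx*np.cos(pitch),sx*np.cos(pitch),np.sin(pitch)]);y=np.array([sx,-cx,0]);
    return Ro.from_matrix(np.c_[x,y,np.cross(x,y)])
E
python3 - <<'E'
from h import *
c=cams.calibration('top')
for n,u,z in[('rest',(134.5,215),.01),('thumb',(240,212.5),.09),('base TL',(359,174),.005),('BL',(356.5,253.5),.005),('BR',(401,257),.005),('block',(384,225),.04)]:
    print(n,ray(c,u,z))
cw=cams.calibration('wrist');o=r.get_obs();R=Ro.from_quat(o['tool_rot']);print(R.as_matrix().round(3))
print('cam in tool',R.inv().apply(-cw['R'].T@cw['t']-o['tcp_pos']),(cw['R']@R.as_matrix()).round(3),cw['fx'],cw['cx'],cw['cy'])
E
```

```text
rest [0.53036383 0.28440049 0.01      ]
thumb [0.53406784 0.02056903 0.09      ]
base TL [ 0.64912878 -0.27125032  0.005     ]
BL [ 0.45121385 -0.26146864  0.005     ]
BR [ 0.44570857 -0.36896611  0.005     ]
block [ 0.51907617 -0.31809647  0.04      ]
[[-0.957  0.289 -0.001]
 [ 0.289  0.957 -0.002]
 [ 0.    -0.002 -1.   ]]
cam in tool [ 0.08113221 -0.0002284  -0.12811025] [[-0.001  1.    -0.   ]
 [-0.949 -0.001 -0.315]
 [-0.315  0.     0.949]] 271.9182606353454 254.31222575202665 188.0836338821404
```

```bash
python3 - <<'E'
from h import *
delta([.50,.284,.20],Rtool(np.radians(183)))
E
```

```text
t 0.1 d [-0.3968 -0.208   0.0445] rv [-0.0021 -0.0005 -0.3451]
```

```bash
G='-0.397 -0.208 0.044 0 0 -0.345'; python3 inch.py '1 -0.3 -0.157 0.034 0 0 -0.26;1 -0.3 -0.157 0.034 0 0 -0.26;1 -0.3 -0.157 0.034 0 0 -0.26;1 -0.3 -0.157 0.034 0 0 -0.26;1 -0.3 -0.157 0.034 0 0 -0.26;1 -0.3 -0.157 0.034 0 0 -0.26;1 -0.3 -0.157 0.034 0 0 -0.26;1 -0.3 -0.157 0.034 0 0 -0.26'
python3 inch.py '1 -0.097 -0.051 0.01 0 0 -0.085;1 -0.097 -0.051 0.01 0 0 -0.085;1 -0.097 -0.051 0.01 0 0 -0.085;1 -0.097 -0.051 0.01 0 0 -0.085'
cat > snap.py <<'E'
import sys,pickle
from h import *
n=sys.argv[1]
o=r.get_obs();c=cams.calibration('wrist');im=cams.read_camera('wrist')
cv2.imwrite(f'pics/{n}.png',im);pickle.dump((c,o),open(f'pics/{n}.pkl','wb'))
print(o['time'],o['tcp_pos'].round(4),Ro.from_quat(o['tool_rot']).as_matrix().round(3).tolist(),np.abs(o['qd']).max())
E
python3 snap.py rest
```

```text
time: 0.77
tcp_pos: [0.4163, 0.3663, 0.2117]
tool_rot: [0.016, 1.0, -0.0, -0.0]
wrist_force: [0.2, 0.9, 0.3]
opening: 1.0
gripper_force: 0.0
time: 1.1
tcp_pos: [0.5151, 0.3105, 0.2014]
tool_rot: [-0.024, 1.0, -0.001, 0.001]
wrist_force: [-0.3, -0.0, -1.3]
opening: 0.997
gripper_force: 0.0
1.1 [0.5151 0.3105 0.2014] [[-0.999, -0.047, 0.002], [-0.047, 0.999, -0.002], [-0.002, -0.002, -1.0]] 0.06377675365746945
```

View pics/rest.png

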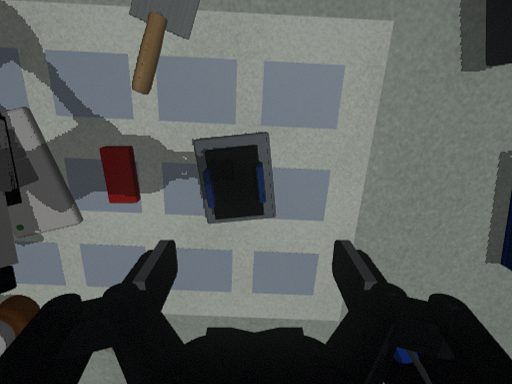

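The wrist view shows the rest at about (235,178). Its black pad spans columns 207-265 and rows 145-220, with blue cheeks at (209,188) and (261,182). I'll measure it with masks.

```bash
python3 - <<'E'
from h import *
import pickle
im=cv2.imread('pics/rest.png');c,o=pickle.load(open('pics/rest.pkl','rb'))
x0,y0=185,122;roi=im[y0:232,x0:285];hsv=cv2.cvtColor(roi,cv2.COLOR_BGR2HSV)
blue=((hsv[...,0]>95)&(hsv[...,0]<130)&(hsv[...,1]>130)).astype(np.uint8)
dark=((hsv[...,2]<65)&(blue==0)).astype(np.uint8)
gray=((hsv[...,2]<125)&((hsv[...,1]<60)|(hsv[...,2]<65))|(blue>0)).astype(np.uint8)
gray=cv2.morphologyEx(gray,cv2.MORPH_OPEN,np.ones((3,3)))
def big(m):
    cs,_=cv2.findContours(m,cv2.RETR_EXTERNAL,cv2.CHAIN_APPROX_NONE);return max(cs,key=cv2.contourArea)
for n,m,z in(('pad',dark,.025),('padblue',dark|blue,.025),('base',gray,.012)):
    k=big(m);P=np.array([ray(c,p[0]+[x0,y0],z)[:2] for p in k])*1000
    (ce,wh,a)=cv2.minAreaRect(P.astype(np.float32));print(n,ce,wh,a)
nl,lab,st,cen=cv2.connectedComponentsWithStats(blue)
for i in range(1,nl):
    if st[i,4]>20:
        P=np.array([ray(c,[x+x0,y+y0],.037)[:2] for y,x in zip(*np.where(lab==i))],np.float32)*1000
        print('blue',st[i],cv2.minAreaRect(P),P.min(0),P.max(0))
m=cv2.resize(np.hstack([roi,cv2.merge([dark*255]*3),cv2.merge([gray*255]*3)]),None,fx=2,fy=2);cv2.imwrite('pics/m.png',m)
E
```

```text
pad (524.739990234375, 285.8246765136719) (100.28327178955078, 78.9693603515625) 8.44031047821045
padblue (524.739990234375, 285.8246765136719) (100.28327178955078, 78.9693603515625) 8.44031047821045
base (531.2664794921875, 280.237548828125) (110.808837890625, 106.4828872680664) 8.663810729980469
blue [ 71  40  10  41 249] ((524.4193115234375, 317.45855712890625), (47.364158630371094, 8.089104652404785), 7.200933456420898) [500.89853 311.56476] [547.91    323.91068]
blue [ 18  48  13  38 278] ((534.8056030273438, 259.9353332519531), (44.30250549316406, 9.271321296691895), 8.416093826293945) [512.54987 253.02734] [556.8579  266.44873]
```

```bash
python3 - <<'E'
from h import *
import pickle
im=cv2.imread('pics/rest.png');c,o=pickle.load(open('pics/rest.pkl','rb'))
roi=im[122:232,183:287]
lsd=cv2.createLineSegmentDetector()
g=cv2.cvtColor(roi,cv2.COLOR_BGR2GRAY)
L=lsd.detect(g)[0][:,0]+[183,122,183,122]
for l in L:
    if np.hypot(l[2]-l[0],l[3]-l[1])<25:continue
    a,b=[ray(c,p,.012)[:2] for p in(l[:2],l[2:])];d=b-a
    print(l.round(1),(a*1000).round(1),(b*1000).round(1),round(np.hypot(*d)*1000,1),'ang',round((np.degrees(np.arctan2(d[1],d[0]))+45)%90-45,1))
cv2.imwrite('pics/restz.png',cv2.resize(roi,None,fx=5,fy=5,interpolation=cv2.INTER_CUBIC))
E
```

```text
[192.3 138.5 265.  130.9] [482.5 236.7] [469.8 320.3] 84.6 ang 8.6
[198.  172.7 192.9 146.3] [523.3 242.5] [491.5 237.1] 32.3 ang 9.5
[206.4 223.8 197.  173.9] [591. 252.] [524.9 241.2] 67.0 ang 9.3
[268.4 133.8 275.5 215.2] [472.9 324.4] [574.7 339.9] 103.0 ang 8.6
[277.3 216.5 221.  220.2] [576.4 342.4] [585.  270.7] 72.2 ang 6.8
[203.7 149.2 255.  143.9] [494.3 249.6] [485.3 309.6] 60.6 ang 8.5
[261.9 162.7 265.6 200.2] [507.3 318.9] [554.9 326.1] 48.2 ang 8.7
[233.7 123.9 196.1 122.6] [463.6 284.2] [464.2 241.4] 42.8 ang 0.7
[255.8 167.5 259.3 201.3] [513.6 311.9] [556.8 318.3] 43.7 ang 8.5
[264.9 133.8 234.9 136.8] [473.2 320.4] [478.2 286. ] 34.8 ang 8.4
```

View pics/restz.png

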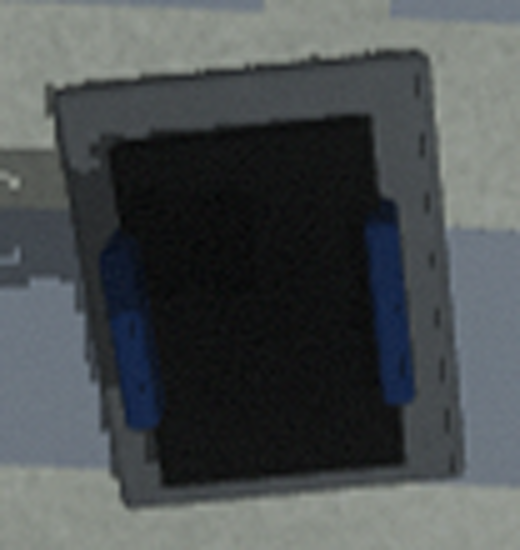

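```bash
python3 - <<'E'
from h import *
import pickle
c,o=pickle.load(open('pics/rest.pkl','rb'))
print('cam',-c['R'].T@c['t'])
f=lambda z,*ps:np.array([ray(c,np.array(p)/5+[183,122],z)[:2]*1000 for p in ps])
for z in(.025,.02,.015):
  P=f(z,(110,145),(370,115),(403,465),(162,487));print(z,P.mean(0),[np.linalg.norm(P[i]-P[i-1]).round(1) for i in range(4)])
for z in(0,.01,.015):
  P=f(z,(60,90),(425,55),(462,475),(125,505));print('b',z,P.mean(0),[np.linalg.norm(P[i]-P[i-1]).round(1) for i in range(4)])
P=f(.037,(152,425),(128,310),(397,402),(370,215),(412,398),(127,428));print(P)
E
```

```text
cam [0.43369508 0.30675242 0.3293462 ]
0.025 [531.40240963 288.64911866] [np.float64(85.0), np.float64(59.1), np.float64(85.9), np.float64(59.4)]
0.02 [533.00761003 288.35170572] [np.float64(86.4), np.float64(60.0), np.float64(87.4), np.float64(60.4)]
0.015 [534.61281043 288.05429279] [np.float64(87.8), np.float64(61.0), np.float64(88.8), np.float64(61.4)]
b 0 [534.44892538 288.77010467] [np.float64(110.7), np.float64(88.3), np.float64(110.4), np.float64(90.2)]
b 0.01 [531.38971764 289.316105  ] [np.float64(107.3), np.float64(85.6), np.float64(107.1), np.float64(87.4)]
b 0.015 [529.86011378 289.58910517] [np.float64(105.7), np.float64(84.3), np.float64(105.4), np.float64(86.1)]
[[556.67205738 264.59615503]
 [528.88466975 259.2159365 ]
 [548.27411929 321.08905533]
 [504.37569106 312.6658592 ]
 [547.12325235 324.48770765]
 [557.69880222 258.79216789]]
```

Rest: centre (0.532, 0.2887), yaw 8.6°, and the pad measures 85x59.5 mm, which fits the given 84x60. Next I look at the lamp.

```bash
python3 - <<'E'
from h import *
delta([.52,.015,.26],Rtool(np.radians(195)))
E
```

```text
t 1.15 d [ 0.0069 -0.297  -0.0585] rv [-0.0006 -0.0009 -0.2139]
```

```bash
python3 inch.py '1 0.007 -0.297 -0.058 0 0 -0.214;1 0.007 -0.297 -0.058 0 0 -0.214;1 0.007 -0.297 -0.058 0 0 -0.214;1 0.007 -0.297 -0.058 0 0 -0.214;1 0.007 -0.297 -0.058 0 0 -0.214;1 0.007 -0.297 -0.058 0 0 -0.214;1 0.007 -0.297 -0.058 0 0 -0.214;1 0.007 -0.297 -0.058 0 0 -0.214' && python3 inch.py '1 0 0 0 0 0 0;1 0 0 0 0 0 0' >/dev/null;  python3 snap.py lamp
```

```text
time: 1.82
tcp_pos: [0.5191, 0.0135, 0.2615]
tool_rot: [-0.132, 0.991, -0.001, 0.001]
wrist_force: [0.0, 0.8, 0.7]
opening: 1.002
gripper_force: 0.0
1.9833 [0.5188 0.0177 0.2601] [[-0.965, -0.262, -0.0], [-0.262, 0.965, 0.001], [0.0, 0.001, -1.0]] 0.03494386708163832
```

View pics/lamp.png

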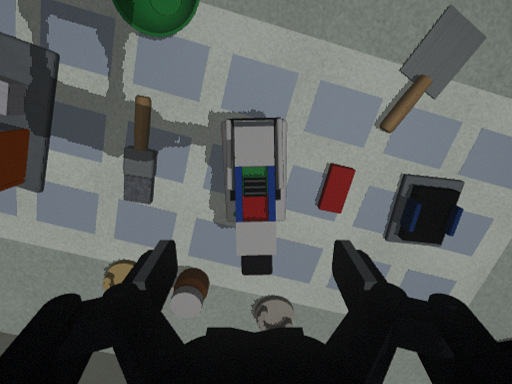

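The wrist view shows the lamp in line with the picture. Its tail is at (255,120), red shows at (256,208), the green and rib area is at (256,180), and the black head is at (256,265).

```bash
python3 - <<'E'
from h import *
import pickle
im=cv2.imread('pics/lamp.png');c,o=pickle.load(open('pics/lamp.pkl','rb'))
hsv=cv2.cvtColor(im,cv2.COLOR_BGR2HSV);H,S,V=cv2.split(hsv)
box=np.zeros(H.shape,bool);box[110:285,215:300]=1
bl=box&(H>95)&(H<130)&(S>120);rd=box&((H<8)|(H>172))&(S>120);gr=box&(H>45)&(H<85)&(S>100)
for n,m in(('blue',bl),('red',rd),('green',gr)):
    y,x=np.where(m);print(n,m.sum(),x.min(),x.max(),y.min(),y.max(),x.mean().round(1),y.mean().round(1))
# red midline per row
for y in(170,180,190,200,210,216):
    x=np.where(bl[y])[0];print(y,x.min() if len(x) else '',x.max() if len(x) else '')
for y in(126,135,145,155,226,232,238,244,250,258,262,268,272):
    print(y,V[y,218:292].tolist())
E
```

```text
blue 775 235 275 166 221 254.7 193.2
red 626 243 267 194 220 255.1 208.0
green 323 234 267 167 215 254.0 174.2
170 235 274
180 235 274
190 235 275
200 235 274
210 236 274
216 236 275
126 [90, 91, 89, 68, 74, 82, 77, 74, 106, 124, 126, 127, 113, 59, 33, 31, 75, 85, 85, 82, 85, 83, 82, 77, 81, 94, 95, 96, 94, 95, 92, 97, 98, 96, 93, 90, 94, 105, 103, 104, 102, 103, 104, 102, 103, 99, 99, 113, 111, 111, 113, 114, 113, 112, 113, 92, 22, 43, 56, 93, 117, 130, 131, 128, 111, 138, 135, 130, 119, 130, 152, 147, 147, 149]
135 [95, 92, 91, 77, 69, 79, 81, 84, 100, 122, 129, 132, 116, 56, 44, 54, 105, 134, 132, 131, 129, 129, 132, 130, 130, 131, 130, 132, 130, 131, 133, 130, 128, 130, 131, 131, 133, 130, 133, 132, 130, 128, 132, 131, 131, 132, 131, 131, 132, 131, 133, 132, 133, 133, 133, 124, 33, 48, 50, 75, 109, 128, 131, 121, 100, 141, 135, 125, 120, 152, 148, 145, 145, 147]
145 [83, 85, 84, 81, 65, 74, 82, 78, 73, 83, 84, 84, 74, 47, 48, 49, 90, 134, 130, 133, 130, 132, 129, 133, 130, 133, 130, 132, 133, 132, 132, 132, 131, 132, 129, 132, 130, 132, 131, 132, 131, 131, 130, 131, 132, 131, 130
[... 3020 characters left out ...]
30, 129, 129]
268 [149, 149, 149, 146, 143, 143, 146, 149, 147, 147, 146, 152, 151, 152, 151, 149, 148, 146, 150, 149, 152, 148, 138, 96, 16, 21, 25, 21, 23, 26, 25, 23, 25, 27, 19, 22, 23, 25, 24, 26, 24, 26, 26, 25, 24, 23, 27, 26, 26, 27, 24, 25, 21, 31, 80, 136, 130, 131, 130, 133, 129, 130, 128, 130, 129, 131, 129, 132, 132, 129, 130, 128, 128, 129]
272 [150, 146, 146, 149, 148, 147, 148, 150, 147, 144, 148, 149, 150, 153, 155, 147, 148, 147, 151, 150, 147, 150, 151, 125, 12, 18, 26, 26, 26, 23, 23, 23, 25, 26, 22, 25, 24, 25, 24, 26, 26, 23, 24, 26, 25, 24, 24, 24, 22, 24, 22, 22, 19, 33, 88, 133, 129, 131, 130, 129, 129, 130, 129, 130, 130, 130, 130, 128, 131, 130, 127, 129, 130, 129]
```

```bash
python3 - <<'E'
from h import *
import pickle
im=cv2.imread('pics/lamp.png');c,o=pickle.load(open('pics/lamp.pkl','rb'))
g=cv2.cvtColor(im,cv2.COLOR_BGR2GRAY)
print(g[250:280,256].tolist(),g[112:132,254].tolist());print(im[160:170,237].tolist(),im[217:226,237].tolist(),im[217:226,272].tolist())
s,k=np.sin(np.radians(20)),np.cos(np.radians(20))
for n,u,x,z in(('b-37',(254.9,165.7),-37,34),('b27',(255.3,221.5),27,34),('h65',(256.2,254.8),65,34),('tail',(253.9,145),-60,34),('headtop',(256.2,265),76,28)):
    h=.064+(x*s+z*k)/1000;P=ray(c,u,h);print(n,h,(P*1000).round(1),'horiz along',round(x*k-z*s,1))
# widths
for u0,u1,y,h in((234.5,273.4,145,.075),(240.7,271.6,262,.1153)):print(np.linalg.norm(ray(c,(u0,y),h)-ray(c,(u1,y),h)))
E
```

```text
[134, 132, 133, 135, 122, 73, 17, 22, 24, 24, 23, 24, 23, 23, 22, 21, 26, 25, 23, 21, 29, 24, 23, 20, 44, 109, 151, 144, 147, 149] [77, 74, 73, 73, 79, 60, 26, 23, 80, 98, 59, 58, 57, 54, 94, 133, 131, 129, 132, 130]
[[131, 131, 132], [132, 133, 133], [127, 128, 127], [131, 131, 131], [130, 131, 132], [132, 135, 136], [117, 106, 104], [95, 37, 14], [99, 45, 24], [102, 49, 28]] [[99, 45, 25], [100, 47, 28], [99, 45, 24], [101, 45, 24], [103, 54, 35], [123, 104, 97], [132, 135, 136], [132, 133, 133], [134, 134, 135]] [[104, 50, 31], [101, 46, 28], [103, 48, 31], [100, 42, 22], [113, 90, 86], [132, 134, 135], [132, 134, 133], [130, 133, 132], [132, 133, 134]]
b-37 0.08329480380367114 [511.7  16.7  83.3] horiz along -46.4
b27 0.10518409297651395 [569.6  32.8 105.2] horiz along 13.7
h65 0.11818085842288936 [603.6  43.1 118.2] horiz along 49.5
tail 0.07542834050718077 [490.2   9.7  75.4] horiz along -68.0
headtop 0.11630492427475626 [617.8  47.  116.3] horiz along 61.8
0.04485069649291543
0.03591866627088137
```

Lamp: origin (0.5562, 0.0293, 0.064), yaw 16.1°. The lengths fit (95.6 against 95.9 mm expected, head width 35.9). I'll look at the station before taking hold of anything.

```bash
cat >> h.py <<'E'
def Rl(yaw,pitch=0):
    "tool orientation gripping lamp of given yaw/pitch (deg), tool x = -lamp x, y = lamp y"
    a,p=np.radians([yaw,pitch]);lx=np.array([np.cos(a)*np.cos(p),np.sin(a)*np.cos(p),np.sin(p)]);ly=np.array([-np.sin(a),np.cos(a),0])
    return Ro.from_matrix(np.c_[-lx,ly,-np.cross(lx,ly)])
def grip(orig,yaw,pitch,pt,back=0):
    "TCP pose: grasp point at lamp point pt (mm), backed off by back m"
    R=Rl(yaw,pitch);M=R.as_matrix();L=np.c_[-M[:,0],M[:,1],-M[:,2]]
    return np.asarray(orig)+L@(np.asarray(pt)/1000.)+M[:,2]*(.005-back),R
E
python3 - <<'E'
from h import *
delta([.545,-.30,.26],Rl(-3))
E
```

```text
t 2.03 d [ 0.0585 -0.3141 -0.0007] rv [ 0.0014 -0.001   0.319 ]
```

```bash
python3 inch.py '1 0.058 -0.314 0 0 0 0.319;1 0.058 -0.314 0 0 0 0.319;1 0.058 -0.314 0 0 0 0.319;1 0.058 -0.314 0 0 0 0.319;1 0.058 -0.314 0 0 0 0.319;1 0.058 -0.314 0 0 0 0.319;1 0.058 -0.314 0 0 0 0.319;1 0.058 -0.314 0 0 0 0.319' && python3 inch.py '1 0 0 0 0 0 0;1 0 0 0 0 0 0' >/dev/null;  python3 snap.py stat; python3 -c "
import cv2
im=cv2.imread('pics/stat.png')
cv2.imwrite('pics/statz.png',cv2.resize(im[60:300,170:340],None,fx=2.5,fy=2.5,interpolation=cv2.INTER_CUBIC))"
```

```text
time: 2.7
tcp_pos: [0.5468, -0.3022, 0.2593]
tool_rot: [0.026, 1.0, -0.0, -0.0]
wrist_force: [0.8, 0.1, -0.5]
opening: 0.996
gripper_force: 0.0
2.8667 [ 0.5464 -0.3002  0.2589] [[-0.999, 0.053, -0.001], [0.053, 0.999, 0.002], [0.002, 0.002, -1.0]] 0.03273820434392936
```

View pics/statz.png

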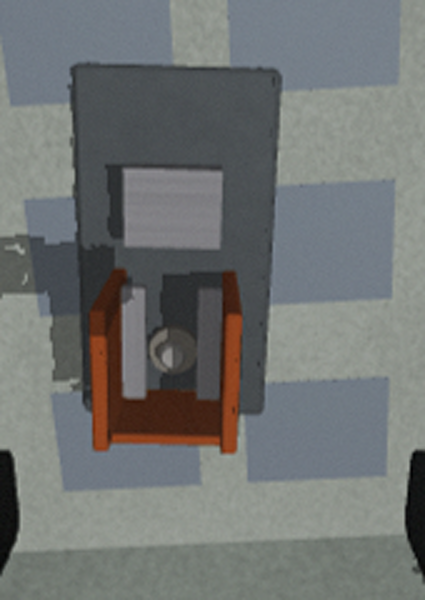

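The view shows the block at zoom (123-222, 168-248). The ledges are at (122-146) and (197-221), rows 287-398, and the cheek tops run out to row 450.

```bash
python3 - <<'E'
from h import *
import pickle
c,o=pickle.load(open('pics/stat.pkl','rb'));print(-c['R'].T@c['t'])
im=cv2.imread('pics/stat.png')
f=lambda n,z,*ps:[print(n,z,p,(ray(c,np.array(p)/2.5+[170,60],z)*1000).round(1)) for p in ps]
f('block',.04,(126,248),(222,248),(123,168),(221,168))
f('ledge far',.04,(124,398),(146,398),(197,398),(221,398))
f('ledge near',.04,(122,287),(146,287),(197,287),(221,287))
f('cheek tops far out',.095,(94,449),(238,452));f('near',.095,(92,308),(106,308),(222,310),(241,310))
f('base',.0,(73,65),(280,70));f('base far',.01,(85,410),(262,412))
lsd=cv2.createLineSegmentDetector();g=cv2.cvtColor(im[80:250,190:290],cv2.COLOR_BGR2GRAY)
for l in lsd.detect(g)[0][:,0]+[190,80,190,80]:
    if np.hypot(l[2]-l[0],l[3]-l[1])<22:continue
    for z in(.04,.095):
        a,b=[ray(c,p,z)[:2] for p in(l[:2],l[2:])];d=b-a
        print(((l-[170,60,170,60])*2.5).round(0),z,(a*1000).round(1),(b*1000).round(1),'ang',round((np.degrees(np.arctan2(d[1],d[0]))+45)%90-45,1))
E
```

```text
[ 0.46553935 -0.29636416  0.38713835]
block 0.04 (126, 248) [ 538.3 -343.5   40. ]
block 0.04 (222, 248) [ 541.  -293.7   40. ]
block 0.04 (123, 168) [ 497.6 -341.2   40. ]
block 0.04 (221, 168) [ 500.2 -292.2   40. ]
ledge far 0.04 (124, 398) [ 623.2 -352.5   40. ]
ledge far 0.04 (146, 398) [ 623.8 -340.2   40. ]
ledge far 0.04 (197, 398) [ 625.4 -311.8   40. ]
ledge far 0.04 (221, 398) [ 626.1 -298.4   40. ]
ledge near 0.04 (122, 287) [ 559.1 -347.5   40. ]
ledge near 0.04 (146, 287) [ 559.8 -334.9   40. ]
ledge near 0.04 (197, 287) [ 561.2 -307.9   40. ]
ledge near 0.04 (221, 287) [ 561.9 -295.2   40. ]
cheek tops far out 0.095 (94, 449) [ 624.2 -360.6   95. ]
cheek tops far out 0.095 (238, 452) [ 629.7 -291.2   95. ]
near 0.095 (92, 308) [ 553.3 -353.8   95. ]
near 0.095 (106, 308) [ 553.6 -347.5   95. ]
near 0.095 (222, 310) [ 557.4 -295.5   95. ]
near 0.095 (241, 310) [ 557.8 -286.9   95. ]
base 0.0 (73, 65) [ 446.2 -367.9    0. ]
base 0.0 (280, 70) [ 454.6 -257.7    0. ]
base far 0.01 (85, 410) [ 643.5 -381.9   10. ]
base far 0.01 (262, 412) [ 650.7 -274.    10. ]
[ 75. 239.  
[... 2575 characters left out ...]
378.4] ang -0.5
[197. 289. 196. 345.] 0.04 [ 562.3 -308.2] [ 594.  -310.3] ang -3.8
[197. 289. 196. 345.] 0.095 [ 547.  -306.3] [ 573.7 -308.1] ang -3.8
[108. 162. 217. 160.] 0.04 [ 494.3 -348.5] [ 496.4 -293.9] ang -2.2
[108. 162. 217. 160.] 0.095 [ 489.7 -340.3] [ 491.5 -294.3] ang -2.2
[ 77.  70.  77. 130.] 0.04 [ 450.6 -359.1] [ 477.9 -362.3] ang -6.6
[ 77.  70.  77. 130.] 0.095 [ 453.  -349.2] [ 476.  -351.8] ang -6.6
[ 78. 136.  81. 239.] 0.04 [ 481.  -361.8] [ 532.3 -366.4] ang -5.1
[ 78. 136.  81. 239.] 0.095 [ 478.5 -351.4] [ 521.8 -355.3] ang -5.1
[236. 405. 238. 336.] 0.04 [ 630.7 -290. ] [ 589.8 -287.6] ang -3.3
[236. 405. 238. 336.] 0.095 [ 604.5 -291. ] [ 570.1 -289. ] ang -3.3
```

Station: origin (0.529, -0.3185), yaw -4.5°. The block and ledge edges and the cheeks agree to about 1 mm. Next is the approach to the lamp's head grip.

```bash
python3 - <<'E'
from h import *
p,R=grip([.5562,.0293,.064],16.1,20,[55,0,20],.10);print(p);delta(p,R)
E
```

```text
[0.56806637 0.03272505 0.19087576]
t 2.92 d [-0.0047  0.3323  0.0689] rv [-0.0554 -0.3472 -0.3296]
```

```bash
python3 inch.py '0.85 -0.005 0.332 0.03 -0.055 -0.347 -0.33;0.85 -0.005 0.332 0.03 -0.055 -0.347 -0.33;0.85 -0.005 0.332 0.03 -0.055 -0.347 -0.33;0.85 -0.005 0.332 0.03 -0.055 -0.347 -0.33;0.85 -0.005 0.332 0.03 -0.055 -0.347 -0.33;0.85 -0.005 0.332 0.05 -0.055 -0.347 -0.33;0.85 -0.005 0.332 0.069 -0.055 -0.347 -0.33;0.85 -0.005 0.332 0.069 -0.055 -0.347 -0.33' && python3 inch.py '0.85 0 0 0 0 0 0;0.85 0 0 0 0 0 0;0.85 0 0 0 0 0 0' >/dev/null
python3 - <<'E'
from h import *
o='.5562,.0293,.064'
p,R=grip([.5562,.0293,.064],16.1,20,[55,0,20],.10);delta(p,R)
p,R=grip([.5562,.0293,.064],16.1,20,[55,0,20],0);delta(p,R)
E
```

```text
time: 3.58
tcp_pos: [0.567, 0.0258, 0.1959]
tool_rot: [-0.139, 0.975, 0.023, 0.173]
wrist_force: [0.7, -0.5, -0.5]
opening: 0.851
gripper_force: 0.0
t 3.83 d [-0.0015  0.0089  0.0055] rv [-0.0021  0.0007  0.0036]
t 3.83 d [-0.0014  0.0091  0.1055] rv [-0.0021  0.0007  0.0036]
```

```bash
python3 inch.py '0.85 -0.0015 0.009 0.02 0 0 0;0.85 -0.0015 0.009 0.045 0 0 0.003;0.85 -0.0015 0.009 0.07 0 0 0.003;0.85 -0.0015 0.009 0.09 0 0 0.003;0.85 -0.0015 0.009 0.105 0 0 0.003;0.85 -0.0015 0.009 0.105 0 0 0.003;0.85 -0.0015 0.009 0.105 0 0 0.003'
python3 - <<'E'
from h import *
p,R=grip([.5562,.0293,.064],16.1,20,[55,0,20],0);delta(p,R)
E
python3 snap.py g1
```

```text
time: 4.42
tcp_pos: [0.6015, 0.0389, 0.0973]
tool_rot: [-0.135, 0.975, 0.023, 0.172]
wrist_force: [0.1, -0.0, 0.4]
opening: 0.848
gripper_force: 0.0
t 4.42 d [-0.0002  0.0033  0.0005] rv [-0.0037  0.0001 -0.0043]
4.4167 [0.6015 0.0389 0.0973] [[-0.904, -0.272, 0.33], [-0.256, 0.962, 0.091], [-0.342, -0.002, -0.94]] 0.033432990305003456
```

View pics/g1.png

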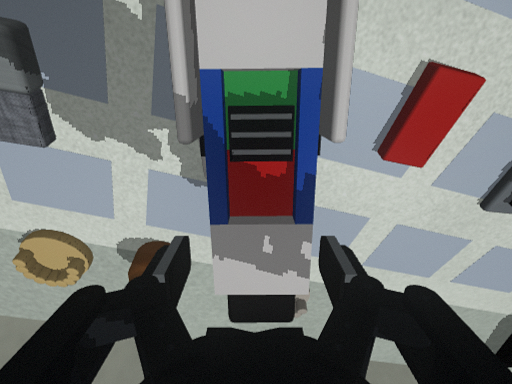

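The fingers straddle the lamp, with its midline at column 260 against the jaw centre at 254. I shift 3 mm in y and close.

```bash
python3 inch.py '0.85 0 0.0033 0.0005 0 0 -0.004;0.85 0 0.0033 0.0005 0 0 -0.004;0.4 0 0.0033 0.0005 0 0 -0.004;0.4 0 0.0033 0.0005 0 0 -0.004;0.4 0 0.0033 0.0005 0 0 -0.004;0.4 0 0.0033 0.0005 0 0 -0.004;0.4 0 0.0033 0.0005 0 0 -0.004;0.4 0 0.0033 0.0005 0 0 -0.004' 70; python3 inch.py '0.4 0 0 0 0 0 0;0.4 0 0 0 0 0 0'
```

```text
time: 5.13
tcp_pos: [0.6011, 0.043, 0.0979]
tool_rot: [-0.138, 0.975, 0.022, 0.173]
wrist_force: [-2.8, -1.4, 4.8]
opening: 0.53
gripper_force: 71.5
time: 5.3
tcp_pos: [0.6011, 0.043, 0.0979]
tool_rot: [-0.138, 0.975, 0.022, 0.173]
wrist_force: [-1.6, -1.0, 6.1]
opening: 0.525
gripper_force: 71.5
```

```bash
python3 - <<'E'
from h import *
o=r.get_obs();R=Ro.from_quat(o['tool_rot']);L=Rl(16.1,20)
g=o['tcp_pos']-R.as_matrix()[:,2]*.005
M=L.as_matrix();M=np.c_[-M[:,0],M[:,1],-M[:,2]]
print('grasp pt in lamp',(M.T@(g-[.5562,.0293,.064])*1000).round(1),'rot err',(L.inv()*R).as_rotvec().round(4),o['wrist_torque'])
E
python3 inch.py '0.4 0 0 -0.01 0 0 0;0.4 0 0 -0.03 0 0 0;0.4 0 0 -0.055 0 0 0;0.4 0 0 -0.085 0 0 0;0.4 0 0 -0.1 0 0 0;0.4 0 0 -0.1 0 0 0;0.4 0 0 -0.1 0 0 0'
python3 - <<'E'
from h import *
import pickle
p,R=grip([.532,.2887,.025],8.6,0,[55,0,20],.09);delta(p,R)
E
python3 snap.py lift
```

```text
grasp pt in lamp [55.7  0.7 20.7] rot err [ 0.0037 -0.0016 -0.0016] [-0.12793781  0.44555325 -0.01834549]
time: 5.88
tcp_pos: [0.5672, 0.0339, 0.191]
tool_rot: [-0.138, 0.975, 0.023, 0.173]
wrist_force: [-0.4, 0.0, -3.0]
opening: 0.529
gripper_force: 73.2
t 5.88 d [-0.0652  0.2476  0.0878] rv [0.0192 0.3498 0.1301]
5.8833 [0.5672 0.0339 0.191 ] [[-0.902, -0.277, 0.33], [-0.262, 0.961, 0.092], [-0.343, -0.004, -0.939]] 0.039693737470806956
```

View pics/lift.png

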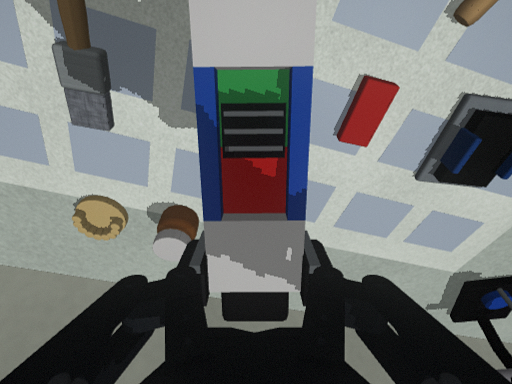

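The lamp is lifted, still in line and centred in the jaws (slot rows 68-221, columns 205-303), with no visible slip. I carry it to above the rest and level it.

```bash
python3 inch.py '0.4 -0.065 0.248 0.03 0.02 0.35 0.13;0.4 -0.065 0.248 0.03 0.02 0.35 0.13;0.4 -0.065 0.248 0.03 0.02 0.35 0.13;0.4 -0.065 0.248 0.05 0.02 0.35 0.13;0.4 -0.065 0.248 0.087 0.02 0.35 0.13;0.4 -0.065 0.248 0.087 0.02 0.35 0.13;0.4 -0.065 0.248 0.087 0.02 0.35 0.13;0.4 -0.065 0.248 0.087 0.02 0.35 0.13'; python3 inch.py '0.4 0 0 0 0 0 0;0.4 0 0 0 0 0 0;0.4 0 0 0 0 0 0'
python3 - <<'E'
from h import *
p,R=grip([.532,.2887,.025],8.6,0,[55.7,0,20.5],.03);delta(p,R)
print(r.get_obs()['wrist_torque'])
E
```

```text
time: 6.6
tcp_pos: [0.583, 0.3028, 0.1228]
tool_rot: [-0.077, 0.997, 0.0, -0.004]
wrist_force: [-0.9, -0.2, -3.4]
opening: 0.527
gripper_force: 73.8
time: 6.85
tcp_pos: [0.586, 0.2962, 0.1295]
tool_rot: [-0.075, 0.997, -0.001, -0.001]
wrist_force: [-0.2, -0.1, -2.4]
opening: 0.524
gripper_force: 73.8
t 6.85 d [-0.0013  0.0008  0.059 ] rv [-0.0015 -0.0019 -0.0006]
[ 0.00077087 -0.2213789   0.03069269]
```

```bash
python3 inch.py '0.4 -0.001 0.001 0.03 -0.001 -0.002 0;0.4 -0.001 0.001 0.059 -0.001 -0.002 0;0.4 -0.001 0.001 0.074 -0.001 -0.002 0;0.4 -0.001 0.001 0.082 -0.001 -0.002 0;0.4 -0.001 0.001 0.085 -0.001 -0.002 0;0.4 -0.001 0.001 0.085 -0.001 -0.002 0;0.4 -0.001 0.001 0.085 -0.001 -0.002 0'
python3 - <<'E'
from h import *
p,R=grip([.532,.2887,.025],8.6,0,[55.7,0,20.5],0);delta(p,R)
print(r.get_obs()['wrist_torque'])
E
```

```text
time: 7.43
tcp_pos: [0.5884, 0.2985, 0.047]
tool_rot: [-0.075, 0.997, 0.001, 0.002]
wrist_force: [-0.2, -0.4, -4.0]
opening: 0.528
gripper_force: 73.7
t 7.43 d [ 0.0016 -0.0013  0.0065] rv [ 0.001   0.0042 -0.0004]
[ 0.03074681 -0.25390876 -0.04231255]
```

```bash
python3 inch.py '0.4 0 0 0.001 0 0 0;0.4 0 0 0.002 0 0 0;0.4 0 0 0.003 0 0 0;0.4 0 0 0.003 0 0 0' | grep -E 'tcp|wrist'; python3 inch.py '0.4 0 0 0.001 0 0 0;0.4 0 0 0.002 0 0 0;0.4 0 0 0.002 0 0 0'| grep -E 'tcp|wrist'
python3 -c "
from h import *
print(r.get_obs()['wrist_torque'])"
```

```text
tcp_pos: [0.5881, 0.2988, 0.0439]
wrist_force: [-0.4, -0.4, 0.2]
tcp_pos: [0.5885, 0.2988, 0.0426]
wrist_force: [0.8, -0.0, 5.8]
[-0.30361124  0.63107801  0.08031162]
```

```bash
python3 inch.py '0.6 0 0 0 0 0 0;0.85 0 0 0 0 0 0;0.85 0 0 0 0 0 0;0.85 0 0 0 0 0 0' | grep -E 'open|wrist'; python3 inch.py '0.85 0 0 -0.03 0 0 0;0.85 0 0 -0.07 0 0 0;0.85 0.03 0 -0.11 0 0 0;0.85 0.06 0 -0.14 0 0 0;0.85 0.06 0 -0.14 0 0 0;0.85 0.06 0 -0.14 0 0 0;0.85 0.06 0 -0.14 0 0 0'
python3 snap.py rest2
python3 - <<'E'
from h import *
import pickle
im=cv2.imread('pics/rest2.png');c,o=pickle.load(open('pics/rest2.pkl','rb'))
print(proj(c,[.532,.2887,.059]))
cv2.imwrite('pics/r2z.png',im)
hsv=cv2.cvtColor(im,cv2.COLOR_BGR2HSV);H,S,V=cv2.split(hsv)
u=proj(c,[.532,.2887,.059]).astype(int);box=np.zeros(H.shape,bool);box[max(0,u[1]-90):u[1]+110,u[0]-60:u[0]+60]=1
for n,m in(('red',((H<8)|(H>172))&(S>120)),('green',(H>45)&(H<85)&(S>100)),('blue',(H>95)&(H<130)&(S>120))):
    m=(m&box).astype(np.uint8);nl,lab,st,ce=cv2.connectedComponentsWithStats(m)
    for i in range(1,nl):
        if st[i,4]>40:
            P=np.array([ray(c,[x,y],.059)[:2] for y,x in zip(*np.where(lab==i))],np.float32)*1000
            print(n,st[i].tolist(),cv2.minAreaRect(P))
E
```

```text
wrist_force: [0.1, -0.1, 0.5]
opening: 0.848
time: 8.93
tcp_pos: [0.5276, 0.2893, 0.1803]
tool_rot: [-0.075, 0.997, 0.0, 0.001]
wrist_force: [0.2, -0.7, 0.0]
opening: 0.848
gripper_force: 0.0
8.9333 [0.5276 0.2893 0.1803] [[-0.989, -0.15, 0.003], [-0.15, 0.989, 0.001], [-0.003, 0.0, -1.0]] 0.04611147931055744
[253.04988417 190.33939381]
red [240, 185, 29, 30, 706] ((541.7374877929688, 290.8691101074219), (30.329992294311523, 27.91844367980957), 9.509099006652832)
green [239, 155, 31, 30, 440] ((511.5047302246094, 286.6024475097656), (28.264101028442383, 28.69377899169922), 8.584136009216309)
blue [270, 155, 16, 63, 804] ((525.2515869140625, 311.4267578125), (63.0994758605957, 14.216859817504883), 9.643033027648926)
blue [229, 156, 11, 62, 546] ((531.96923828125, 270.4374694824219), (62.02928924560547, 8.78002643585205), 8.551855087280273)
blue [220, 159, 9, 44, 292] ((526.7839965820312, 260.2837219238281), (43.056190490722656, 7.490503787994385), 8.445186614990234)
```

View pics/r2z.png

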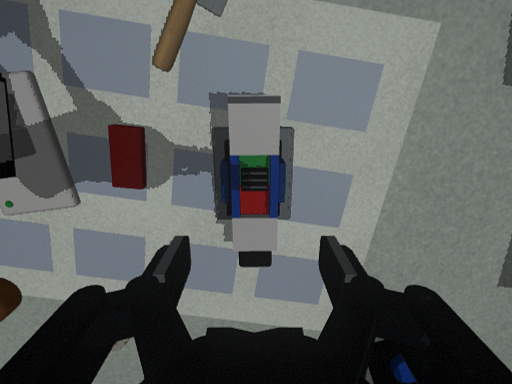

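The lamp lies flat in the rest with the switch up. Red shows at (254,200), so it is still OFF, the thumb is at about (254,180), and the axis lies along the rest. Slot centre: (0.5293, 0.2891). Next I shut the fingers and turn 90° above the thumb.

```bash
python3 - <<'E'
from h import *
a=np.radians(8.6);R=Rtool(a+np.pi/2)
R=Ro.from_matrix(np.c_[[-np.sin(a),np.cos(a),0],[np.cos(a),np.sin(a),0],[0,0,-1]])
delta([.5204,.2877,.10],R)
E
```

```text
t 8.98 d [ 0.0072 -0.0002  0.0791] rv [3.0000e-04 6.0000e-04 1.5709e+00]
```

```bash
python3 inch.py '0 0.007 0 0.02 0 0 1.571;0 0.007 0 0.02 0 0 1.571;0 0.007 0 0.02 0 0 1.571;0 0.007 0 0.02 0 0 1.571;0 0.007 0 0.02 0 0 1.571;0 0.007 0 0.02 0 0 1.571;0 0.007 0 0.02 0 0 1.571;0 0.007 0 0.02 0 0 1.571' 40|grep time; python3 inch.py '0 0 0 0.01 0 0 0.571;0 0 0 0.02 0 0 0.571;0 0 0 0.03 0 0 0.571;0 0 0 0.045 0 0 0.571;0 0 0 0.058 0 0 0.571;0 0 0 0.058 0 0 0.571;0 0 0 0.058 0 0 0.571;0 0 0 0.058 0 0 0.571'
cat > pr.py <<'E'
from h import *
import sys
a=np.radians(8.6);R=Ro.from_matrix(np.c_[[-np.sin(a),np.cos(a),0],[np.cos(a),np.sin(a),0],[0,0,-1]])
o=r.get_obs();e=np.array([np.cos(a),np.sin(a)]);n=np.array([-e[1],e[0]])
d=o['tcp_pos'][:2]-[.5293,.2891]
print('lamp x',round(d@e*1000-5,1),'y',round(d@n*1000,1),'z',round(o['tcp_pos'][2]*1000,1),'F',o['wrist_force'].round(1))
delta([*(np.array([.5293,.2891])+e*(-.009)),.075],R)
E
python3 pr.py
```

```text
time: 9.65
time: 10.32
tcp_pos: [0.5209, 0.288, 0.1014]
tool_rot: [0.652, 0.759, 0.0, 0.0]
wrist_force: [-0.1, -0.4, 0.6]
opening: 0.0
gripper_force: 0.0
lamp x -13.5 y 0.2 z 101.4 F [-0.1 -0.4  0.6]
t 10.32 d [-0.0002 -0.0005  0.0264] rv [0.0002 0.0002 0.0012]
```

```bash
python3 inch.py '0 0 0 0.015 0 0 0;0 0 0 0.025 0 0 0;0 0 0 0.026 0 0 0;0 0 0 0.026 0 0 0'|grep -E 'tcp|wrist'; python3 inch.py '0 0 0 0.001 0 0 0;0 0 0 0.002 0 0 0;0 0 0 0.002 0 0 0'|grep -E 'tcp|wrist'; python3 pr.py
```

```text
tcp_pos: [0.5202, 0.2879, 0.0757]
wrist_force: [0.4, -0.1, 0.3]
tcp_pos: [0.5211, 0.2884, 0.0749]
wrist_force: [-0.5, 0.3, -1.0]
lamp x -13.2 y 0.6 z 74.9 F [-0.5  0.3 -1. ]
t 10.9 d [-0.0006 -0.0008 -0.0001] rv [ 0.0024 -0.0006 -0.    ]
```

```bash
python3 inch.py '0 0 0 0.001 0 0 0;0 0 0 0.002 0 0 0;0 0 0 0.002 0 0 0'|grep -E 'tcp|wrist'; python3 inch.py '0 0 0 0.001 0 0 0;0 0 0 0.001 0 0 0'|grep -E 'tcp|wrist';python3 inch.py '0 0 0 0.001 0 0 0;0 0 0 0.001 0 0 0'|grep -E 'tcp|wrist'
```

```text
tcp_pos: [0.5211, 0.2884, 0.0728]
wrist_force: [-1.2, 0.5, 2.9]
tcp_pos: [0.5211, 0.2884, 0.0718]
wrist_force: [-1.0, 1.6, 4.5]
tcp_pos: [0.5212, 0.2884, 0.0708]
wrist_force: [-0.5, 0.5, 5.4]
```

```bash
python3 inch.py '0 0 0 0.001 0 0 0;0 0 0 0.0015 0 0 0;0 0 0 0.0015 0 0 0'|grep -E 'tcp|wrist'; python3 inch.py '0 0 0.001 0 0 0 0;0 0 0.002 0 0 0 0;0 0 0.003 0 0 0 0;0 0 0.004 0 0 0 0;0 0 0.004 0 0 0 0'|grep -E 'tcp|wrist'; python3 pr.py|head -1
```

```text
tcp_pos: [0.5212, 0.2885, 0.0696]
wrist_force: [-1.5, -1.0, 7.0]
tcp_pos: [0.5238, 0.2888, 0.0693]
wrist_force: [-3.2, -0.1, 8.5]
lamp x -10.5 y 0.6 z 69.3 F [-3.2 -0.1  8.5]
```

```bash
python3 inch.py '0 0 0.0015 0 0 0 0;0 0 0.003 0 0 0 0;0 0 0.0045 0 0 0 0;0 0 0.006 0 0 0 0;0 0 0.0075 0 0 0 0;0 0 0.008 0 0 0 0'|grep -E 'wrist'; python3 pr.py|head -1;  python3 inch.py '0 0 0.0015 0 0 0 0;0 0 0.003 0 0 0 0;0 0 0.0045 0 0 0 0;0 0 0.006 0 0 0 0;0 0 0.007 0 0 0 0'|grep -E 'wrist'; python3 pr.py|head -1
```

```text
wrist_force: [-3.8, -0.8, 7.2]
lamp x -2.5 y 0.6 z 69.3 F [-3.8 -0.8  7.2]
wrist_force: [-4.4, -1.6, 8.3]
lamp x 4.4 y 0.6 z 69.3 F [-4.4 -1.6  8.3]
```

```bash
python3 inch.py '0 0 0.0015 0 0 0 0;0 0 0.003 0 0 0 0;0 0 0.004 0 0 0 0;0 0 0.004 0 0 0 0'|grep -E 'wrist'; python3 pr.py|head -1;  python3 inch.py '0 0 0.001 0 0 0 0;0 0 0.002 0 0 0 0;0 0 0.003 0 0 0 0;0 0 0.003 0 0 0 0'|grep -E 'wrist'; python3 pr.py|head -1
```

```text
wrist_force: [-6.5, -0.4, 8.7]
lamp x 6.6 y 0.5 z 68.7 F [-6.5 -0.4  8.7]
wrist_force: [-6.1, -0.6, 8.4]
lamp x 9.4 y 0.4 z 68.7 F [-6.1 -0.6  8.4]
```

Axial force rose from 4.4 to 6.5 N and then the finger slipped, which suggests the stop. I lift off, go back to the earlier viewing pose and check the colours and whether the lamp shifted.

```bash
python3 inch.py '0 0 0 -0.02 0 0 0;0 0 0 -0.05 0 0 -0.1;0.85 0 -0.005 -0.08 0 0 -1.571;0.85 0 -0.01 -0.11 0 0 -1.571;0.85 0 -0.015 -0.11 0 0 -1.571;0.85 0 -0.015 -0.11 0 0 -1.571;0.85 0 -0.015 -0.11 0 0 -1.571;0.85 0 -0.015 -0.11 0 0 -1.571'|grep time; python3 - <<'E'
from h import *
delta([.5276,.2893,.18],Rl(8.6))
E
```

```text
time: 14.4
t 14.4 d [ 0.0027 -0.0022 -0.0016] rv [ 5.000e-04  1.000e-03 -7.147e-01]
```

```bash
python3 inch.py '0.85 0.003 -0.002 -0.001 0 0 -0.715;0.85 0.003 -0.002 -0.001 0 0 -0.715;0.85 0.003 -0.002 -0.001 0 0 -0.715;0.85 0.003 -0.002 -0.001 0 0 -0.715;0.85 0.003 -0.002 -0.001 0 0 -0.715;0.85 0.003 -0.002 -0.001 0 0 -0.715;0.85 0.003 -0.002 -0.001 0 0 -0.715;0.85 0.003 -0.002 -0.001 0 0 -0.715'|grep time; python3 snap.py on
cat > chk.py <<'E'
from h import *
import pickle,sys
def f(name):
    im=cv2.imread(f'pics/{name}.png');c,o=pickle.load(open(f'pics/{name}.pkl','rb'))
    H,S,V=cv2.split(cv2.cvtColor(im,cv2.COLOR_BGR2HSV))
    u=proj(c,[.5293,.2891,.059]).astype(int);print(name,u)
    for n,m in(('red',((H<8)|(H>172))&(S>120)),('green',(H>45)&(H<85)&(S>100)),('blue',(H>95)&(H<130)&(S>120))):
        k=np.zeros(H.shape,bool);k[u[1]-60:u[1]+60,u[0]-12:u[0]+12]=1
        ys=np.where((m&k).sum(1)>8)[0]
        if n!='blue':print(n,(m&k).sum(),ys.min() if len(ys) else '',ys.max() if len(ys) else '')
        k[:,u[0]-40:u[0]+40]=k[:,[u[0]]]
        if n=='blue':
            nl,lab,st,ce=cv2.connectedComponentsWithStats((m&k).astype(np.uint8))
            for i in range(1,nl):
                if st[i,4]>40:
                    P=np.array([ray(c,[x,y],.059)[:2] for y,x in zip(*np.where(lab==i))],np.float32)*1000;print('blue',st[i].tolist(),cv2.minAreaRect(P))
for n in sys.argv[1:]:f(n)
E
python3 chk.py rest2 on
```

```text
time: 15.07
15.0667 [0.5275 0.2896 0.1791] [[-0.99, -0.141, 0.0], [-0.141, 0.99, 0.0], [-0.0, -0.0, -1.0]] 0.0055984171856263126
rest2 [253 187]
red 579 190 213
green 295 156 167
blue [270, 155, 16, 63, 804] ((525.2515869140625, 311.4267578125), (63.0994758605957, 14.216859817504883), 9.643033027648926)
blue [229, 156, 11, 62, 546] ((531.96923828125, 270.4374694824219), (62.02928924560547, 8.78002643585205), 8.551855087280273)
blue [220, 159, 9, 44, 292] ((526.7839965820312, 260.2837219238281), (43.056190490722656, 7.490503787994385), 8.445186614990234)
on [253 188]
red 180 208 214
green 720 156 185
blue [220, 156, 20, 63, 874] ((532.20263671875, 266.2724609375), (62.82448196411133, 17.434856414794922), 8.43876838684082)
blue [270, 156, 16, 62, 786] ((525.1422729492188, 311.4886779785156), (61.81977844238281, 14.08027172088623), 9.130374908447266)
```

The switch is ON: the green now spans rows 156-185 and the red only 208-214, an 18-19 mm shift up to the stop, and the rails haven't moved. Next is the tail grip.

```bash
python3 - <<'E'
from h import *
for b in(.08,0):
  p,R=grip([.5342,.2897,.025],8.6,0,[-66,0,20],b);delta(p,R)
E
```

```text
t 15.12 d [ 0.0595 -0.0014  0.0592] rv [-0.      0.0006 -0.0082]
t 15.12 d [ 0.0595 -0.0014  0.1392] rv [-0.      0.0006 -0.0082]
```

```bash
python3 inch.py '0.85 0.03 -0.001 0.02 0 0 -0.008;0.85 0.0595 -0.0014 0.04 0 0 -0.008;0.85 0.0595 -0.0014 0.075 0 0 -0.008;0.85 0.0595 -0.0014 0.11 0 0 -0.008;0.85 0.0595 -0.0014 0.13 0 0 -0.008;0.85 0.0595 -0.0014 0.139 0 0 -0.008;0.85 0.0595 -0.0014 0.139 0 0 -0.008;0.85 0.0595 -0.0014 0.139 0 0 -0.008'|grep -E 'tcp|wrist'; python3 - <<'E'
from h import *
p,R=grip([.5342,.2897,.025],8.6,0,[-66,0,20],0);delta(p,R)
E
```

```text
tcp_pos: [0.4699, 0.2801, 0.041]
wrist_force: [0.3, -0.4, 0.4]
t 15.78 d [ 0.001  -0.0001  0.001 ] rv [0.0004 0.0018 0.0013]
```

```bash
python3 inch.py '0.4 0 0 0 0 0 0;0.4 0 0 0 0 0 0;0.4 0 0 0 0 0 0;0.4 0 0 0 0 0 0;0.4 0 0 0 0 0 0;0.4 0 0 0 0 0 0;0.4 0 0 0 0 0 0;0.4 0 0 0 0 0 0' 90
python3 - <<'E'
from h import *
o=r.get_obs();R=Ro.from_quat(o['tool_rot']);M=Rl(8.6).as_matrix();M=np.c_[-M[:,0],M[:,1],-M[:,2]]
print((M.T@(o['tcp_pos']-R.as_matrix()[:,2]*.005-[.5342,.2897,.025])*1000).round(1),(Rl(8.6).inv()*R).as_rotvec().round(4))
E
python3 inch.py '0.4 0 0 -0.005 0 0 0;0.4 0 0 -0.015 0 0 0;0.4 0 0 -0.03 0 0 0;0.4 0 0 -0.05 0 0 0;0.4 0 0 -0.08 0 0 0;0.4 0 0 -0.11 0 0 0;0.4 0 0 -0.13 0 0 0;0.4 0 0 -0.13 0 0 0'; python3 snap.py tail; python3 chk.py tail
python3 - <<'E'
from h import *
p,R=grip([.529,-.3185,.04],-4.5,0,[-66,0,20],.13);print(p);delta(p,R);print(r.get_obs()['wrist_torque'])
E
```

```text
time: 16.45
tcp_pos: [0.4712, 0.2807, 0.043]
tool_rot: [-0.076, 0.997, 0.001, 0.003]
wrist_force: [-1.2, -0.8, 6.3]
opening: 0.523
gripper_force: 92.1
[-63.7   0.5  23. ] [-0.0013 -0.0053 -0.0019]
time: 17.12
tcp_pos: [0.4723, 0.2815, 0.1763]
tool_rot: [-0.076, 0.997, 0.002, 0.005]
wrist_force: [1.1, 0.3, -3.2]
opening: 0.522
gripper_force: 92.4
17.1167 [0.4723 0.2815 0.1763] [[-0.988, -0.152, 0.011], [-0.152, 0.988, 0.005], [-0.011, 0.003, -1.0]] 0.06515721319555116
tail [252 239]
red 0  
green 0  
[ 0.46320346 -0.3133217   0.185     ]
t 17.17 d [ 0.0975 -0.586  -0.0134] rv [0.003  0.007  0.2307]
[-0.06924077  0.22263617 -0.00502929]
```

```bash
cat > hand.py <<'E'
from h import *
import pickle,sys
n=sys.argv[1];im=cv2.imread(f'pics/{n}.png');c,o=pickle.load(open(f'pics/{n}.pkl','rb'))
H,S,V=cv2.split(cv2.cvtColor(im,cv2.COLOR_BGR2HSV))
M=Ro.from_quat(o['tool_rot']).as_matrix()
for nm,m in(('blue',(H>95)&(H<130)&(S>120)),('green',(H>45)&(H<85)&(S>100)),('red',((H<8)|(H>172))&(S>120))):
    m=m.copy();m[:,:160]=0;m[:,350:]=0
    nl,lab,st,ce=cv2.connectedComponentsWithStats(m.astype(np.uint8))
    for i in range(1,nl):
        if st[i,4]<150:continue
        print(nm,st[i].tolist())
        if nm!='blue':continue
        ys,xs=np.where(lab==i)
        for y in(ys.min()+2,ys.max()-2):
            a,b=xs[ys==y].min(),xs[ys==y].max()+1
            P=[M.T@(ray(c,(x,y+(2.5 if y>200 else -2)),o['tcp_pos'][2]+.017)-o['tcp_pos'])*1000 for x in(a,b)]
            print('  row',y,a,b,'tool',np.round(P,1).tolist())
E
python3 hand.py tail
```

```text
blue [211, 318, 17, 10, 170]
  row 320 211 228 tool [[-28.9, -22.5, -16.8], [-28.9, -13.8, -16.7]]
  row 325 211 228 tool [[-32.2, -22.7, -16.7], [-32.2, -13.9, -16.7]]
blue [281, 318, 18, 10, 170]
  row 320 282 299 tool [[-29.0, 14.1, -16.6], [-29.1, 22.9, -16.6]]
  row 325 282 299 tool [[-32.3, 14.2, -16.6], [-32.4, 23.1, -16.6]]
green [228, 318, 54, 15, 656]
```

```bash
python3 inch.py '0.4 0.05 -0.3 -0.013 0.003 0.007 0.12;0.4 0.05 -0.3 -0.013 0.003 0.007 0.12;0.4 0.05 -0.3 -0.013 0.003 0.007 0.12;0.4 0.05 -0.3 -0.013 0.003 0.007 0.12;0.4 0.05 -0.3 -0.013 0.003 0.007 0.12;0.4 0.05 -0.3 -0.013 0.003 0.007 0.12;0.4 0.05 -0.3 -0.013 0.003 0.007 0.12;0.4 0.05 -0.3 -0.013 0.003 0.007 0.12'|grep tcp
python3 - <<'E'
from h import *
p,R=grip([.529,-.3185,.04],-4.5,0,[-64.7,0,22],.12);delta(p,R)
E
```

```text
tcp_pos: [0.463, -0.0289, 0.1816]
t 17.83 d [ 0.0066 -0.2844  0.0062] rv [-0.0059 -0.0093  0.1073]
```

```bash
python3 inch.py '0.4 0.007 -0.284 0.006 0 -0.005 0.107;0.4 0.007 -0.284 0.006 0 -0.005 0.107;0.4 0.007 -0.284 0.006 0 -0.005 0.107;0.4 0.007 -0.284 0.006 0 -0.005 0.107;0.4 0.007 -0.284 0.006 0 -0.005 0.107;0.4 0.007 -0.284 0.006 0 -0.005 0.107;0.4 0.007 -0.284 0.006 0 -0.005 0.107;0.4 0.007 -0.284 0.006 0 -0.005 0.107'|grep tcp
python3 inch.py '0.4 0 0 0 0 0 0;0.4 0 0 0 0 0 0;0.4 0 0 0 0 0 0;0.4 0 0 0 0 0 0'|grep tcp
python3 - <<'E'
from h import *
p,R=grip([.529,-.3185,.04],-4.5,0,[-64.7,0,22],.05);delta(p,R);print(r.get_obs()['wrist_torque'])
E
python3 snap.py hold; python3 hand.py hold
```

```text
tcp_pos: [0.4661, -0.3145, 0.1765]
tcp_pos: [0.4668, -0.3065, 0.1775]
t 18.83 d [ 0.0017 -0.0069  0.0705] rv [-0.0018 -0.002   0.0054]
[-0.0119303   0.27292682  0.00335017]
18.8333 [ 0.4668 -0.3065  0.1775] [[-0.997, 0.073, -0.002], [0.073, 0.997, -0.002], [0.002, -0.002, -1.0]] 0.010489313151779464
blue [281, 317, 18, 11, 184]
  row 319 282 299 tool [[-27.9, 14.0, -17.1], [-27.9, 22.8, -17.1]]
  row 325 282 299 tool [[-31.8, 14.1, -17.1], [-31.8, 22.9, -17.1]]
blue [211, 318, 17, 10, 170]
  row 320 211 228 tool [[-28.6, -22.5, -17.0], [-28.6, -13.8, -17.0]]
  row 325 211 228 tool [[-31.9, -22.7, -17.0], [-31.9, -13.9, -17.0]]
green [228, 317, 54, 16, 658]
```

```bash
python3 inch.py '0.4 0.0017 -0.007 0 0 0 0.005;0.4 0.0017 -0.007 0.02 0 0 0.005;0.4 0.0017 -0.007 0.04 0 0 0.005;0.4 0.0017 -0.007 0.055 0 0 0.005;0.4 0.0017 -0.007 0.055 0 0 0.005;0.4 0.0017 -0.007 0.055 0 0 0.005;0.4 0.0017 -0.007 0.055 0 0 0.005'|grep -E 'tcp|wrist'
python3 - <<'E'
from h import *
p,R=grip([.529,-.3185,.04],-4.5,0,[-64.7,0,22],.01);delta(p,R)
E
python3 snap.py fork
python3 - <<'E'
from h import *
import pickle
im=cv2.imread('pics/fork.png');c,o=pickle.load(open('pics/fork.pkl','rb'))
H,S,V=cv2.split(cv2.cvtColor(im,cv2.COLOR_BGR2HSV));m=((H<18)&(S>150)&(V>60)).astype(np.uint8);m[:190]=m[:190]
nl,lab,st,ce=cv2.connectedComponentsWithStats(m);print([s.tolist() for s in st[1:] if s[4]>40])
E
```

```text
tcp_pos: [0.4659, -0.3159, 0.1246]
wrist_force: [0.1, -0.3, -3.0]
t 19.47 d [0.0017 0.0026 0.0576] rv [-0.0044  0.0016 -0.001 ]
19.4667 [ 0.4659 -0.3159  0.1246] [[-0.997, 0.079, 0.001], [0.079, 0.997, -0.005], [-0.002, -0.004, -1.0]] 0.0170840357096646
[]
```

```bash
python3 inch.py '0.4 0 0 0 0 0 0;0.4 0 0 0 0 0 0'|grep -E 'tcp|wrist'
python3 - <<'E'
from h import *
p,R=grip([.529,-.3185,.04],-4.5,0,[-64.7,0,22],.01);delta(p,R)
E
```

```text
tcp_pos: [0.466, -0.316, 0.1249]
wrist_force: [-0.1, 0.2, -4.5]
t 19.68 d [0.0018 0.0028 0.0578] rv [-0.0047  0.0021 -0.0012]
```

```bash
python3 inch.py '0.4 0.0018 0.0028 0 -0.004 0.002 0;0.4 0.0018 0.0028 0.02 -0.004 0.002 0;0.4 0.0018 0.0028 0.04 -0.004 0.002 0;0.4 0.0018 0.0028 0.053 -0.004 0.002 0;0.4 0.0018 0.0028 0.058 -0.004 0.002 0;0.4 0.0018 0.0028 0.058 -0.004 0.002 0;0.4 0.0018 0.0028 0.058 -0.004 0.002 0;0.4 0.0018 0.0028 0.058 -0.004 0.002 0'|grep -E 'tcp|wrist'
python3 - <<'E'
from h import *
p,R=grip([.529,-.3185,.04],-4.5,0,[-64.7,0,22],0);delta(p,R);print(r.get_obs()['wrist_torque'])
E
```

```text
tcp_pos: [0.4644, -0.3133, 0.0665]
wrist_force: [-1.1, -1.1, -2.2]
t 20.35 d [-0.0001 -0.0001  0.0095] rv [-0.0004 -0.0002 -0.0014]
[-0.04675299  0.22366133 -0.01537839]
```

```bash
python3 inch.py '0.4 0 0 0.002 0 0 0;0.4 0 0 0.004 0 0 0;0.4 0 0 0.005 0 0 0;0.4 0 0 0.006 0 0 0;0.4 0 0 0.006 0 0 0'|grep -E 'tcp|wrist'; python3 inch.py '0.4 0 0 0.001 0 0 0;0.4 0 0 0.002 0 0 0;0.4 0 0 0.002 0 0 0'|grep -E 'tcp|wrist'; python3 -c "
from h import *
print(r.get_obs()['wrist_torque'])"
```

```text
tcp_pos: [0.4635, -0.3126, 0.0594]
wrist_force: [-0.8, -0.7, -4.0]
tcp_pos: [0.4636, -0.3128, 0.0582]
wrist_force: [-3.4, 0.9, 2.1]
[0.23285526 0.03220903 0.11445256]
```

```bash
python3 inch.py '0.4 0 0 0.001 0 0 0;0.4 0 0 0.001 0 0 0'|grep -E 'tcp|wrist'; python3 -c "
from h import *
print(r.get_obs()['wrist_torque'])"
```

```text
tcp_pos: [0.4637, -0.3129, 0.0581]
wrist_force: [-5.2, 2.3, 8.6]
[0.43384894 0.33713825 0.1659454 ]
```

```bash
python3 inch.py '0.6 0 0 0 0 0 0;0.75 0 0 0 0 0 0;0.85 0 0 0 0 0 0;0.85 0 0 0 0 0 0' | grep -E 'open|wrist'; python3 inch.py '0.85 0 0 -0.03 0 0 0;0.85 0 0 -0.07 0 0 0;0.85 -0.03 0 -0.11 0 0 0;0.85 -0.06 0 -0.15 0 0 0;0.85 -0.075 0 -0.18 0 0 0;0.85 -0.075 0 -0.2 0 0 0;0.85 -0.075 0 -0.2 0 0 0;0.85 -0.075 0 -0.2 0 0 0'|grep -E 'tcp|wrist'
python3 snap.py done
python3 - <<'E'
from h import *
import pickle
im=cv2.imread('pics/done.png');c,o=pickle.load(open('pics/done.pkl','rb'))
H,S,V=cv2.split(cv2.cvtColor(im,cv2.COLOR_BGR2HSV))
u=proj(c,[.529,-.3185,.074]).astype(int);print(u)
k=np.zeros(H.shape,bool);k[u[1]-80:u[1]+80,u[0]-45:u[0]+45]=1
for n,m in(('blue',(H>95)&(H<130)&(S>120)),('green',(H>45)&(H<85)&(S>100)),('red',((H<5)|(H>172))&(S>120)),('orange',(H>=5)&(H<18)&(S>150)&(V>60))):
    nl,lab,st,ce=cv2.connectedComponentsWithStats((m&k).astype(np.uint8))
    for i in range(1,nl):
        if st[i,4]>60:
            P=np.array([ray(c,[x,y],.074)[:2] for y,x in zip(*np.where(lab==i))],np.float32)*1000;print(n,st[i].tolist(),cv2.minAreaRect(P))
# black head columns/rows
x0=u[0];print('V col',V[u[1]+20:u[1]+110,x0].tolist())
for X in(65,90):
    a=np.radians(-4.5);print(X,proj(c,[.529+X/1e3*np.cos(a),-.3185+X/1e3*np.sin(a),.074]).round(1))
E
```

```text
wrist_force: [-0.7, 0.7, 0.5]
opening: 0.849
tcp_pos: [0.5405, -0.3196, 0.259]
wrist_force: [0.0, -0.0, -1.0]
22.1833 [ 0.5405 -0.3196  0.259 ] [[-0.997, 0.079, 0.003], [0.079, 0.997, -0.002], [-0.003, -0.002, -1.0]] 0.0838747296199247
[254 159]
blue [235, 127, 9, 53, 373] ((520.278076171875, -336.4659729003906), (8.30279541015625, 61.25503158569336), 85.72339630126953)
blue [268, 127, 8, 53, 386] ((523.2892456054688, -298.6858825683594), (8.149755477905273, 61.30581283569336), 86.3407211303711)
green [243, 127, 25, 26, 649] ((505.45465087890625, -316.5446472167969), (27.868032455444336, 28.49222183227539), 85.43460845947266)
red [243, 153, 25, 26, 234] ((536.0996704101562, -319.0269470214844), (28.453100204467773, 30.244050979614258), 86.2737808227539)
orange [224, 171, 61, 68, 1585] ((586.9204711914062, -324.00531005859375), (73.78777313232422, 89.50862884521484), 85.45001983642578)
V col [60, 89, 131, 141, 138, 138, 139, 139, 138, 140, 140, 139, 138, 139, 136, 139, 141, 136, 137, 140, 139, 138, 138, 139, 137, 138, 140, 139, 139, 142, 113, 28, 19, 22, 20, 24, 24, 21, 25, 21, 23, 24, 20, 22, 22, 36, 61, 70, 72, 72, 73, 71, 70, 70, 68, 69, 68, 101, 143, 154, 144, 123, 142, 139, 137, 138, 137, 136, 139, 137, 138, 138, 140, 138, 138, 137, 138, 145, 157, 157, 161, 160, 159, 161, 160, 157, 157, 162, 161, 159]
65 [255. 211.]
90 [255. 229.]
```

The lamp is seated in the fork and still ON (green rows 127-152, hardly any red). Two features put it about 2 mm short of the seat along x, so I'll re-grip the tail and slide it 2 mm forward.

```bash
python3 - <<'E'
from h import *
p,R=grip([.5268,-.318,.04],-4.5,0,[-66,0,21],0);delta(p,R)
E
```

```text
t 22.23 d [ 0.0777 -0.0003  0.2006] rv [ 0.0004 -0.0015 -0.0011]
```

```bash
python3 inch.py '0.85 0.04 0 0.02 0 0 0;0.85 0.0777 0 0.04 0 0 0;0.85 0.0777 0 0.075 0 0 0;0.85 0.0777 0 0.11 0 0 0;0.85 0.0777 0 0.145 0 0 0;0.85 0.0777 0 0.175 0 0 0;0.85 0.0777 0 0.194 0 0 0;0.85 0.0777 0 0.2 0 0 0'|grep -E 'wrist'; python3 inch.py '0.85 0 0 0 0 0 0;0.85 0 0 0 0 0 0;0.85 0 0 0 0 0 0'|grep -E 'tcp|wrist'
python3 - <<'E'
from h import *
p,R=grip([.5268,-.318,.04],-4.5,0,[-66,0,21],0);delta(p,R)
E
```

```text
wrist_force: [-1.3, 0.7, 0.3]
tcp_pos: [0.4616, -0.3131, 0.0576]
wrist_force: [0.3, -1.3, -0.2]
t 23.15 d [0.0006 0.0002 0.0016] rv [-0.0005 -0.0002 -0.0014]
```

```bash
python3 inch.py '0.4 0 0 0 0 0 0;0.4 0 0 0 0 0 0;0.4 0 0 0 0 0 0;0.4 0 0 0 0 0 0;0.4 0 0 0 0 0 0;0.4 0 0 0 0 0 0;0.4 0 0 0 0 0 0' 40|grep -E 'tcp|wrist|open'; python3 inch.py '0.4 -0.001 0 0 0 0 0;0.4 -0.002 0 0 0 0 0;0.4 -0.002 0 0 0 0 0;0.4 -0.002 0 0 0 0 0'|grep -E 'tcp|wrist'; python3 inch.py '0.6 0 0 0 0 0 0;0.75 0 0 0 0 0 0;0.85 0 0 0 0 0 0;0.85 0 0 0 0 0 0' | grep -E 'open|wrist'; python3 inch.py '0.85 0 0 -0.03 0 0 0;0.85 0 0 -0.07 0 0 0;0.85 -0.03 0 -0.11 0 0 0;0.85 -0.06 0 -0.15 0 0 0;0.85 -0.078 0 -0.18 0 0 0;0.85 -0.078 0 -0.2 0 0 0;0.85 -0.078 0 -0.2 0 0 0;0.85 -0.078 0 -0.2 0 0 0'|grep -E 'tcp|wrist'; python3 inch.py '0.85 0 0 0 0 0 0;0.85 0 0 0 0 0 0'|grep time
python3 snap.py done2
python3 - <<'E'
from h import *
import pickle
im=cv2.imread('pics/done2.png');c,o=pickle.load(open('pics/done2.pkl','rb'))
H,S,V=cv2.split(cv2.cvtColor(im,cv2.COLOR_BGR2HSV))
u=proj(c,[.529,-.3185,.074]).astype(int);print(u)
k=np.zeros(H.shape,bool);k[u[1]-80:u[1]+80,u[0]-45:u[0]+45]=1
for n,m in(('blue',(H>95)&(H<130)&(S>120)),('green',(H>45)&(H<85)&(S>100)),('red',((H<5)|(H>172))&(S>120))):
    nl,lab,st,ce=cv2.connectedComponentsWithStats((m&k).astype(np.uint8))
    for i in range(1,nl):
        if st[i,4]>60:
            P=np.array([ray(c,[x,y],.074)[:2] for y,x in zip(*np.where(lab==i))],np.float32)*1000;print(n,st[i].tolist(),cv2.minAreaRect(P))
print('V',V[u[1]+40:u[1]+70,u[0]].tolist(),u[1]+40,proj(c,[.529+.0648,-.3185-.0051,.074]))
E
```

```text
tcp_pos: [0.4618, -0.3131, 0.0582]
wrist_force: [-1.3, 1.9, 6.6]
opening: 0.529
tcp_pos: [0.4619, -0.3131, 0.0583]
wrist_force: [-6.7, 0.7, 11.7]
wrist_force: [0.6, 0.1, -0.4]
opening: 0.85
tcp_pos: [0.5427, -0.3197, 0.2589]
wrist_force: [-0.2, -0.3, -0.7]
time: 25.23
25.2333 [ 0.5394 -0.3181  0.2538] [[-0.997, 0.08, -0.006], [0.08, 0.997, 0.004], [0.006, 0.003, -1.0]] 0.0065506445258565645
[252 163]
blue [233, 130, 8, 54, 391] ((520.5083618164062, -336.67694091796875), (8.017571449279785, 61.86818313598633), 84.449462890625)
blue [266, 130, 8, 54, 408] ((523.5851440429688, -298.8428039550781), (8.080266952514648, 61.898681640625), 86.14398193359375)
green [240, 130, 26, 26, 657] ((505.28399658203125, -316.81585693359375), (28.3387393951416, 28.207042694091797), 85.36164855957031)
red [241, 157, 25, 26, 236] ((536.6431274414062, -318.9876708984375), (28.384607315063477, 30.012741088867188), 85.34220123291016)
V [140, 136, 141, 137, 137, 137, 141, 137, 140, 142, 111, 29, 22, 21, 23, 22, 23, 22, 21, 24, 21, 24, 21, 22, 21, 31, 54, 71, 72, 70] 203 [253.0659366  214.90829599]
```

```bash
python3 -c "
from h import *
print(finish_job())"
```

```text
the job is handed in; nothing more can be done
None
```

The lamp is lying in the orange curing fork, released and still on, and I've handed in the job. I measured its lens about 2 mm short of the crown; one nudge to correct that didn't move it, so I left it there.

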